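# Pack the model buildings into their kit case

## Robot

A 6-joint arm with a two-finger parallel gripper is mounted at the origin on the work surface. World frame = base frame: x ahead of the robot, y to its left, z up, the work surface at z = 0. Lengths are in m, angles in rad, forces in N, time in s.
With the tool pointing down it reaches from about 0.325 to 0.875 m from the base axis. Payload 4.4 kg.
Tool frame: the origin (TCP) lies midway between the tips of the shut fingers; the grasp point (between the pads) lies 19 mm behind it (hold_point_z is the distance from the TCP to the grasp point, in m); z points along the fingers, y is the line along which they close (so a half turn about z gives the same grasp; the last joint's range is limited). The gripper opens to 85 mm and grips with 20 to 120 N. Pads are 22 mm wide; open, the fingers measure 114 mm over their backs; the gripper's body (76 mm by 85 mm) begins 54 mm behind the grasp point. The pads swing forward as they close: fully open they stand 13 mm farther back than shut.
Start: joints at [-1.367, 0.207, 1.542, -0, 1.393, -0.15], TCP at [0.199, -0.539, 0.231] pointing down, gripper open.
Joint ranges: [-2.73, 2.73], [-0.86, 2.22], [0.23, 2.46], [-1.11, 4.25], [0.08, 2.63], [-2.82, 2.82]. Speed limits (rad/s): [2.79, 2.79, 3.14, 3.14, 3.14, 3.14].

## Interface

Orientations are given as a 3x3 rotation matrix whose columns are the frame's x, y, z axes.
In Python, from rig import * gives the robot as it stands. The module is installed in compiled form; this text tells all that it offers. Calls block until the motion is done:
- movep(position, orientation): joint-space move of the TCP to a pose.
- move_linear(position, ori=None, vel=0.15): straight line of the TCP; ori=None keeps the orientation; vel is the mean speed in m/s.
- movej(angles): joint-space move.
- let_go() and clamp(force=None): open the fingers fully, or close them until they stop; force is the grip in N (None keeps the last).
- pause(seconds).
- solve_ik(position, orientation): joint angles nearest the present ones, or None.
- read_camera(name): name is "scene" or "top"; returns the picture (480x640x3 uint8, blue, green, red); there is no depth.
- calibration(name): a dict with "vertical_fov" (degrees; the focal length in pixels is half the picture's height over the tangent of half this angle, whatever the lens; pixels are square), "cx", "cy" (the principal point, pixels), "R" (3x3) and "t" (3): a world point X has camera coordinates R X + t. Camera axes: x right, y down, z forward; pixel columns grow to the right and rows downward; lengths in m; the calibration is good to about 2 mm. A picture is of the moment at which its call begins. calibration takes no time and is no camera call.
A pose or a line that the arm cannot do raises IKError and nothing moves.
- job_done(): hands the job in; it is judged then, once.
Readings, each from a call of its own:
- get_t(): time.
- get_q(): joint angles.
- get_qvel(): joint speeds.
- get_joint_efforts(): joint torques, N m.
- get_tcp_pos(): TCP position.
- get_eef_rot(): TCP orientation.
- get_contact_force(): force on the tool from outside, world axes, zero at the start.
- get_wrist_torque(): the same for the moment, N m.
- get_gripper_width(): finger opening in m.
- get_grip_force(): force on a finger pad.
Only numpy, scipy, OpenCV 4.12 (cv2) and the standard library are available. Lean on these libraries where they do the work, as an engineer would, in place of code of your own. Each camera call takes 0.05 s, during which the arm holds its last target. There are 200 camera calls.

## Task

Pack the four finished wooden model buildings from the cutting mat into the plywood kit case, each upright and flat on the floor of the pocket made for its outline: the long slab in the long narrow pocket, the gabled house in the shorter, wider oblong pocket, the round tower in the round pocket and the two-step square block in the square pocket. Leave the two off-cuts, the short notched bar end and the thin dowel stub, where they lie.

Things in the scene. Friction and masses are not known exactly. Their poses are not given: they have to be found in the camera images.
- slab: Plain pale wood. Origin: centre of the underside, z up. Loose; starts upright on a 3 mm thick green cutting mat (its underside at z = 3 mm), at any yaw, one of six places 90 mm or more apart; nothing else there is over 15 mm high. Slab building: a smooth rectangular block 84 (own x) x 30 (own y) x 40 mm high, flat top; 70 g.
- house: Plain pale wood. Origin: centre of the underside, z up. Loose; starts upright on a 3 mm thick green cutting mat (its underside at z = 3 mm), at any yaw, one of six places 90 mm or more apart; nothing else there is over 15 mm high. Gabled house: 64 (own x, along the ridge) x 40 mm (own y), side walls upright to 32 mm, then a pitched roof with its ridge at 50 mm; 60 g.
- tower: Plain pale wood. Origin: centre of the underside, z up. Loose; starts upright on a 3 mm thick green cutting mat (its underside at z = 3 mm), at any yaw, one of six places 90 mm or more apart; nothing else there is over 15 mm high. Round tower: 40 mm diameter, straight up to 48 mm, then a short conical shoulder to a 22 mm wide round top at 62 mm; 50 g.
- terrace: Plain pale wood. Origin: centre of the underside, z up. Loose; starts upright on a 3 mm thick green cutting mat (its underside at z = 3 mm), at any yaw, one of six places 90 mm or more apart; nothing else there is over 15 mm high. Two-step square block: lower part 44 x 44 mm and 24 mm high, upper part 30 x 30 mm, centred on it, its top at 56 mm; sides parallel to own x and y; 50 g.
- bar_offcut: Plain pale wood. Origin: centre of the underside, z up. Loose; starts upright on a 3 mm thick green cutting mat (its underside at z = 3 mm), at any yaw, one of six places 90 mm or more apart; nothing else there is over 15 mm high. Off-cut, to be left alone: end of a bar 50 (own x) x 30 (own y) mm, 24 mm high over 28 mm of its length at the -x end and notched down to 12 mm at the +x end.
- dowel_offcut: Plain pale wood. Origin: centre of the underside, z up. Loose; starts upright on a 3 mm thick green cutting mat (its underside at z = 3 mm), at any yaw, one of six places 90 mm or more apart; nothing else there is over 15 mm high. Off-cut, to be left alone: thin dowel stub standing on end, 28 mm diameter, 34 mm high, flat top.
- slab_pocket: Open white card pocket, 13 mm high, floor and walls 3 mm, fixed in one of four places of a plywood case (300 x 190 mm, rim 17 mm above the table; pocket centres 84 x 136 mm apart). Origin: centre of its underside, 6 mm above the table, z up; a block in it has its underside at z = 9 mm. For the slab: the long narrow one, inside 104 (own x) x 50 mm (own y).
- house_pocket: Open white card pocket, 13 mm high, floor and walls 3 mm, fixed in one of four places of a plywood case (300 x 190 mm, rim 17 mm above the table; pocket centres 84 x 136 mm apart). Origin: centre of its underside, 6 mm above the table, z up; a block in it has its underside at z = 9 mm. For the house: the shorter, wider oblong one, inside 84 (own x) x 60 mm (own y).
- terrace_pocket: Open white card pocket, 13 mm high, floor and walls 3 mm, fixed in one of four places of a plywood case (300 x 190 mm, rim 17 mm above the table; pocket centres 84 x 136 mm apart). Origin: centre of its underside, 6 mm above the table, z up; a block in it has its underside at z = 9 mm. For the two-step block: the square one, inside 66 x 66 mm.
- tower_pocket: Open white card pocket, 13 mm high, floor and walls 3 mm, fixed in one of four places of a plywood case (300 x 190 mm, rim 17 mm above the table; pocket centres 84 x 136 mm apart). Origin: centre of its underside, 6 mm above the table, z up; a block in it has its underside at z = 9 mm. For the tower: the round one, inside diameter 62 mm.
Not all that is in view belongs to the job. Leave any blue look-alike of the tower alone. What is shaped like the terrace but blue is not meant.

How it is judged:
By the outcome, as a careful person would: the job done as asked, in the order asked, and still so for the second after the job is handed in, with the robot touching nothing.
It also fails if it takes over 99 s, if anything falls off the work surface, if the arm or the gripper's body presses on something with over 40 N, if the wrist force passes 120 N, or if a joint passes its speed limit or range.

## Working session

There is one attempt and no reset: what is moved stays moved. The work goes in short steps, each a Python script; the robot and the scene stay as the last script left them, time stands still between calls to the robot, and variables do not carry over. Pictures are saved under pics/ and viewed, at most 14 in all, crops included, and the job is handed in when it is done.

```bash
mkdir -p pics
python3 - <<'E'
from rig import *
import cv2
for n in("top","scene"):
    cv2.imwrite(f"pics/{n}0.png",read_camera(n)); print(n,calibration(n))
print(get_t())
E
```

```text
top {'vertical_fov': 57.25725626445163, 'cx': 315.3263583259082, 'cy': 241.92558715205584, 'R': array([[ 0.02222811, -0.99973892,  0.00529147],
       [-0.9910933 , -0.02273039, -0.13121512],
       [ 0.13130114, -0.00232767, -0.9913398 ]]), 't': array([-0.01523285,  0.47083343,  0.79775545])}
scene {'vertical_fov': 43.74351463697299, 'cx': 329.12210120981615, 'cy': 238.12927921403448, 'R': array([[-0.79792417,  0.60257976, -0.01465093],
       [ 0.43176966,  0.55444274, -0.71145499],
       [-0.42058528, -0.57401296, -0.70257892]]), 't': array([ 0.36656022, -0.15201387,  1.20682716])}
0.1
```

View pics/top0.png

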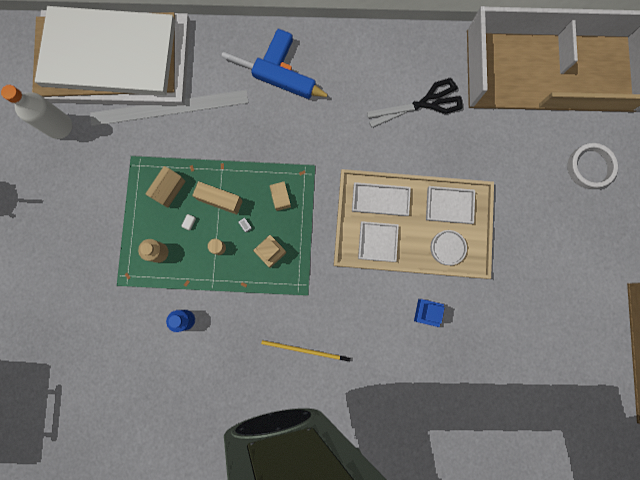

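View pics/scene0.png

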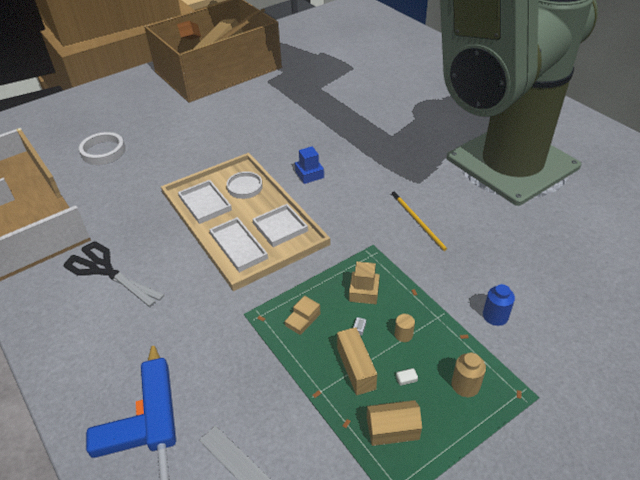

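The top view shows the slab at (218,197), house (165,187), tower (152,250), terrace (269,250), bar off-cut (281,196) and dowel (216,246). Pockets: slab (382,200), house (451,205), square (379,242) and round (449,248). The scene view agrees, and the blue look-alikes lie outside the mat. I'll zoom in on the mat with the contours drawn on it.

```bash
cat > h.py <<'E'
import cv2,numpy as np
from rig import calibration
def ray(name,px,z):
    """pixels (N,2) -> world points on plane z"""
    c=calibration(name);f=240/np.tan(np.radians(c["vertical_fov"]/2))
    px=np.atleast_2d(px).astype(float)
    d=np.c_[(px-[c["cx"],c["cy"]])/f,np.ones(len(px))]@c["R"]
    o=-c["R"].T@c["t"]
    return o+d*((z-o[2])/d[:,2])[:,None]
E
python3 - <<'E'
from h import *
a=cv2.imread("pics/top0.png"); b=cv2.imread("pics/scene0.png")
hsv=cv2.cvtColor(a,cv2.COLOR_BGR2HSV)
for p in[(218,192),(215,206),(160,180),(175,192),(265,245),(152,243),(152,258),(345,230),(300,230)]: print(p,hsv[p[1],p[0]])
A=cv2.resize(a[160:275,125:300],None,fx=4.5,fy=4.5,interpolation=cv2.INTER_NEAREST)
B=cv2.resize(b[230:450,280:500],None,fx=2.7,fy=2.7,interpolation=cv2.INTER_NEAREST)
cv2.imwrite("pics/A.png",A);cv2.imwrite("pics/B.png",B)
# pockets: white interior outlines
m=cv2.inRange(hsv,(0,0,170),(180,45,255)); m[:, :335]=0;m[:,495:]=0;m[:168]=0;m[280:]=0
for c in cv2.findContours(m,cv2.RETR_EXTERNAL,2)[0]:
    if cv2.contourArea(c)<300: continue
    w=ray("top",c[:,0],.019)[:,:2].astype(np.float32)
    print("pocket",cv2.minAreaRect(c)[0],cv2.minAreaRect(w*1000))
E
```

```text
(218, 192) [ 18  89 178]
(215, 206) [19 94 92]
(160, 180) [ 19  87 161]
(175, 192) [ 17 100  79]
(265, 245) [ 19  89 169]
(152, 243) [ 18  94 147]
(152, 258) [ 18  93 156]
(345, 230) [ 19  73 179]
(300, 230) [ 71  74 110]
pocket (448.05999755859375, 246.4199981689453) ((469.9731750488281, -258.7112731933594), (62.17721939086914, 66.27081298828125), 52.91675567626953)
pocket (378.2740783691406, 240.66244506835938) ((477.8880310058594, -125.28092193603516), (71.5358657836914, 71.69950103759766), 86.6081314086914)
pocket (451.0111083984375, 203.8608856201172) ((553.3197021484375, -265.73516845703125), (89.0331802368164, 65.91769409179688), 86.45864868164062)
pocket (381.0000305175781, 198.00001525878906) ((561.6300048828125, -130.28765869140625), (109.42420196533203, 55.738773345947266), 86.46052551269531)
```

View pics/A.png

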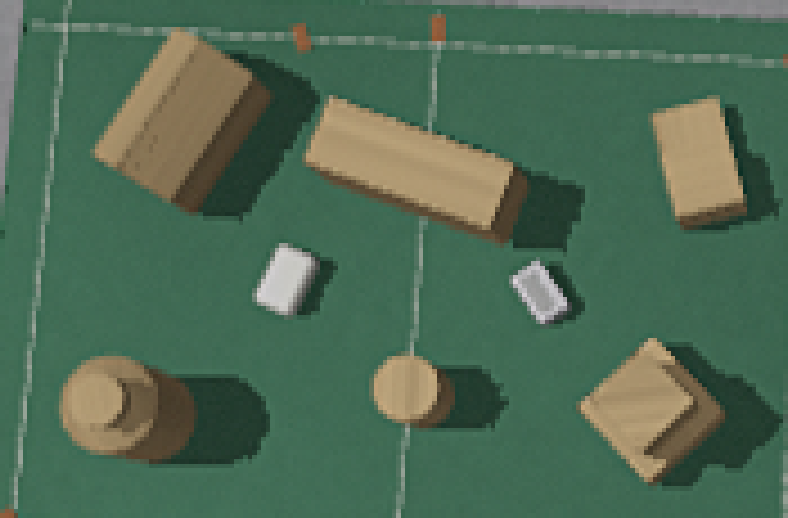

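View pics/B.png

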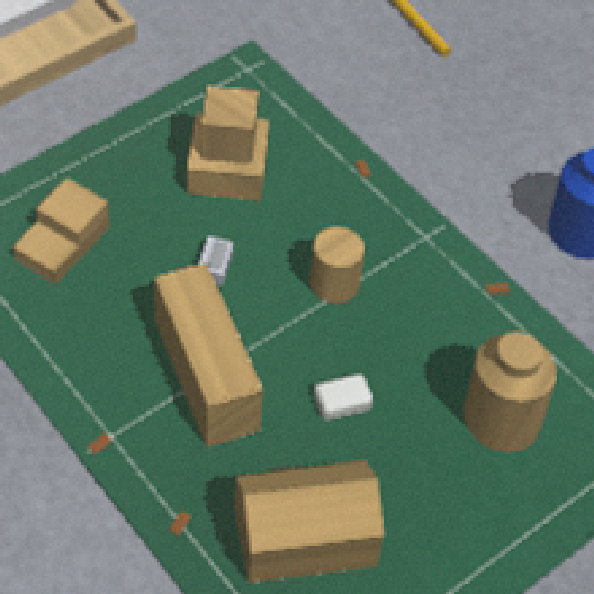

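The crops show the faces clearly. In A (×4.5, offset 125,160), the slab top corners are (331,96), (514,163), (493,229), (305,160). The house ridge runs (205,40)–(118,165), the tower top is near (100,400), and the terrace top's right corner is (693,405). B (×2.7, offset 280,230) gives the same faces from the side, so I'll triangulate and cross-check both.

Run:
```python
from h import *
np.set_printoptions(precision=1,suppress=True)
A=lambda p,z:ray("top",np.array(p)/4.5+[124.5,159.5],z)[:,:2]*1000
B=lambda p,z:ray("scene",np.array(p)/2.7+[279.5,229.5],z)[:,:2]*1000
def rep(n,w):
    w=np.asarray(w);d=np.roll(w,-1,0)-w
    print(n,"c",w.mean(0),"len",np.hypot(*d.T),"ang",np.degrees(np.arctan2(d[:,1],d[:,0])))
rep("slabA",A([(331,96),(514,163),(493,229),(305,160)],.043))
rep("slabB",B([(155,281),(204,267),(260,384),(209,402)],.043))
rep("ridgeA",A([(205,40),(118,165)],.053))
e=A([(180,28),(93,152),(175,202),(254,80)],.035); rep("eavesA",e)
rep("ridgeB",B([(238,480),(368,462)],.053)) 
rep("ridgeB'",B([(236,496),(376,472)],.053))
rep("eaveB",B([(245,550),(383,541)],.035))
rep("baseB",B([(248,580),(381,567)],.003))
rep("baseA",A([(272,98),(194,213)],.003))
rep("towerA",A([(100,401)],.065));rep("towerB",B([(524,354)],.065))
rep("dowelA",A([(406,388)],.037))
rep("terrA",A([(693,405),(645,455),(592,403),(643,351)],.059))
rep("terrA low",A([(655,338),(722,410),(650,483),(579,407)],.027))
rep("terrB",B([(207,87),(258,91),(254,137),(197,128)],.059))
rep("terrBbase",B([(188,190),(262,198)],.003))
a=cv2.imread("pics/top0.png");h=cv2.cvtColor(a,cv2.COLOR_BGR2HSV)
m=cv2.inRange(h,(12,60,125),(26,150,255));m[:,:120]=0;m[:,312:]=0;m[:160]=0;m[292:]=0
for c in cv2.findContours(m,cv2.RETR_EXTERNAL,2)[0]:
    if cv2.contourArea(c)<100: continue
    r=cv2.minAreaRect(ray("top",c[:,0],.043)[:,:2].astype(np.float32)*1000)
    print("mask@43",r)
```

```text
slabA c [553.3 184.7] len [82.6 29.3 84.5 29.2] ang [-109.1  165.2   71.   -18.5]
slabB c [552.9 187. ] len [27.8 77.6 28.  78.9] ang [ 161.6   72.5  -15.7 -107.6]
ridgeA c [573.8 286.7] len [62.9 62.9] ang [149.1 -30.9]
eavesA c [573.1 287. ] len [64.  41.5 61.3 39.6] ang [ 149.  -119.9  -29.2   56.2]
ridgeB c [570.5 282. ] len [63.1 63.1] ang [151.1 -28.9]
ridgeB' c [573.8 288. ] len [68.1 68.1] ang [153.1 -26.9]
eaveB c [584.5 307.3] len [65.3 65.3] ang [146.5 -33.5]
baseB c [581.4 307.2] len [65.3 65.3] ang [148.4 -31.6]
baseA c [563.9 271.9] len [60.8 60.8] ang [149.5 -30.5]
towerA c [447.5 298.6] len [0.] ang [0.]
towerB c [446.6 304.8] len [0.] ang [0.]
dowelA c [458.8 183. ] len [0.] ang [0.]
terrA c [452.1  82.1] len [27.8 30.2 29.3 30.1] ang [ 138.    47.1  -42.4 -135.8]
terrA low c [453.3  82. ] len [41.8 42.8 44.  43. ] ang [-135.7  137.1   44.7  -45.8]
terrB c [454.8  85.7] len [29.6 35.6 32.7 32.4] ang [ 136.    46.2  -49.8 -139. ]
terrBbase c [465.5  97.3] len [43.9 43.9] ang [134.3 -45.7]
mask@43 ((457.65533447265625, 182.0765380859375), (26.302486419677734, 24.074880599975586), 2.8844425678253174)
mask@43 ((448.3460693359375, 304.3543701171875), (39.49601745605469, 34.844886779785156), 9.588942527770996)
mask@43 ((451.61944580078125, 80.85957336425781), (42.99393081665039, 42.235679626464844), 43.96913528442383)
mask@43 ((558.0499877929688, 65.14031219482422), (46.33835220336914, 29.199920654296875), 15.706689834594727)
mask@43 ((553.0545043945312, 185.51126098632812), (83.3628158569336, 30.10593032836914), 71.08485412597656)
mask@43 ((571.8837280273438, 285.7762756347656), (38.792972564697266, 64.1260757446289), 59.51834487915039)
```

```bash
cat >> h.py <<'E'
from rig import *
def rot(phi):
    y=np.array([np.cos(phi),np.sin(phi),0]);z=np.array([0,0,-1.]);return np.c_[np.cross(y,z),y,z]
def best(p,deg):
    c=[]
    for k in(0,180):
        R=rot(np.radians(deg+k));q=solve_ik(np.array(p),R)
        if q is not None: c.append((abs(q[5]),k,R))
    return min(c,key=lambda t:t[:2])[2]
UP=.17
def pick(x,y,deg,h):
    """h: TCP height above the underside, deg: closing direction"""
    R=best([x,y,UP],deg);movep([x,y,UP],R);move_linear([x,y,.003+h],vel=.2)
    clamp(40);move_linear([x,y,UP],vel=.25)
    print("width",get_gripper_width(),"grip",get_grip_force(),"t",get_t())
def place(x,y,deg,h):
    R=best([x,y,UP],deg);movep([x,y,UP],R);move_linear([x,y,.05+h],vel=.25);move_linear([x,y,.010+h],vel=.08)
    print("F",get_contact_force());let_go();move_linear([x,y,UP],vel=.25);print("t",get_t())
E
python3 - <<'E'
from h import *
pick(.5532,.1857,161.1,.014)
cv2.imwrite("pics/s1.png",read_camera("scene"))
E
```

```text
width 0.02901362492804176 grip 40.5678927898407 t 5.175
```

View pics/s1.png

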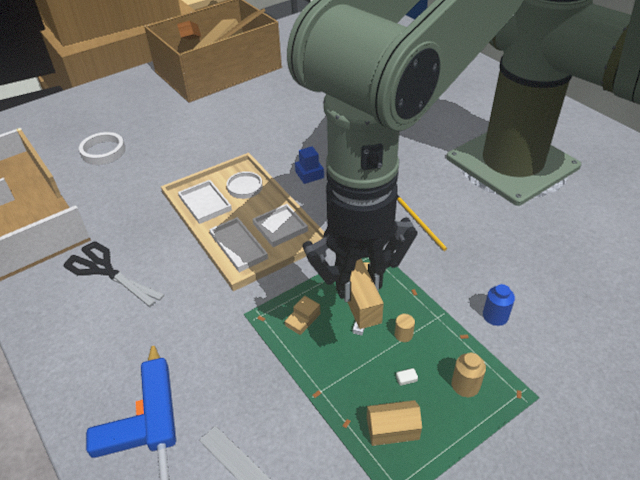

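The slab is held level at about (366,295), and everything else is undisturbed. Next I'll place it and pick up the house.

Run:
```python
from h import *
place(.5616,-.1303,176.5,.014)
pick(.573,.2875,59.5,.013)
a=read_camera("scene");cv2.imwrite("pics/s2.png",a)
```

```text
F [-2.49094025  1.08149348  4.26148598]
t 8.9667
width 0.039019396043247535 grip 42.59968693368137 t 12.6833
```

View pics/s2.png

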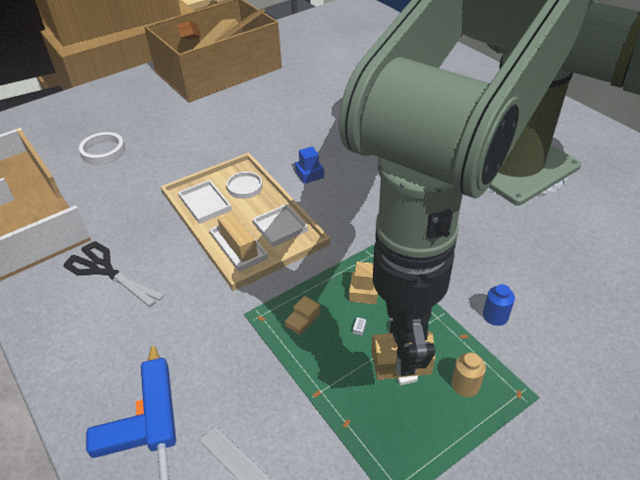

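The slab stands in its long pocket at about (237,240), and the house is held level at (403,355). Next: place the house, then move the tower.

Run:
```python
from h import *
place(.5533,-.2657,176.5,.013)
pick(.4475,.301,120,.014)
place(.4700,-.2605,86.5,.014)
pick(.453,.0833,134.9,.028)
a=read_camera("scene");cv2.imwrite("pics/s3.png",a)
```

```text
F [-3.37798022  1.10616965  6.22549229]
t 17.2167
width 0.03869575171927583 grip 40.25246549164876 t 21.4583
F [-1.99703195  2.70981062  6.19628447]
t 25.9667
width 0.029387440387287904 grip 40.26973485946655 t 29.3667
```

View pics/s3.png

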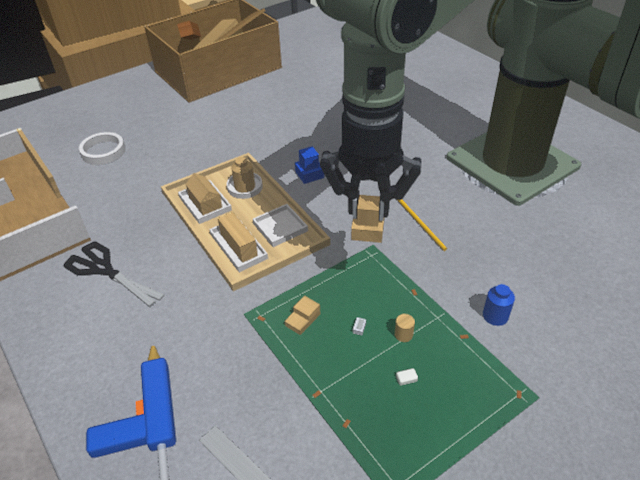

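Slab, house and tower all stand in their pockets, at (237,240), (203,193) and (243,178). The terrace is held level at (367,222). I'll place it, back the arm away and check.

Run:
```python
from h import *
place(.4779,-.1253,86.5,.028)
movej([0.9,0.0,1.5,0,1.5,0])
pause(.5)
a=read_camera("scene");b=read_camera("top")
A=cv2.resize(b[160:285,325:505],None,fx=3.2,fy=3.2);B=cv2.resize(a[140:300,150:350],None,fx=2.5,fy=2.5)
c=np.zeros((800,600,3),np.uint8);c[:400,:576]=A;c[400:,:500]=B
cv2.imwrite("pics/f.png",cv2.resize(c,(450,600)));cv2.imwrite("pics/ft.png",b);print(get_t())
```

```text
F [ 0.89030984  0.04863199 -0.59020958]
t 32.6917
35.675
```

View pics/f.png

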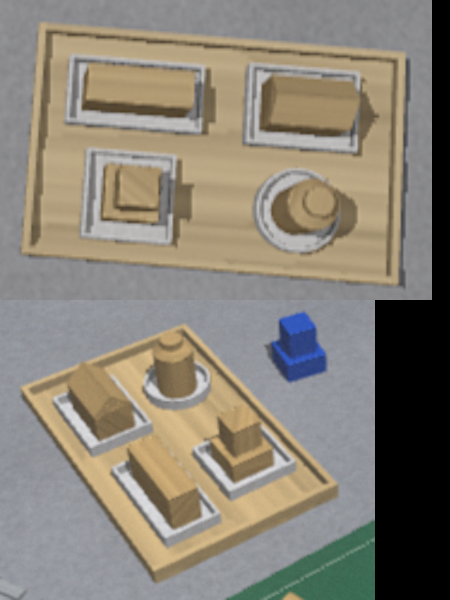

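View pics/ft.png

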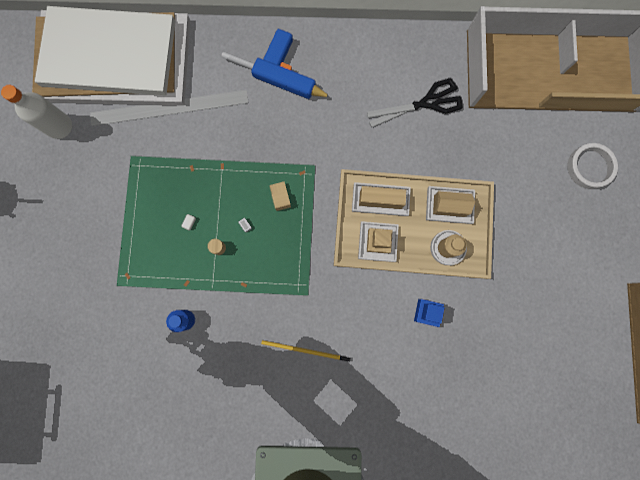

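All four buildings stand flat inside their own pockets with floor visible around them. The off-cuts, at (281,196) and (216,246), and the blue look-alikes are unmoved.

```bash
python3 -c "
from rig import *
print(job_done())"
```

```text
the job is handed in; nothing more can be done
None
```

The slab, house, tower and terrace are packed upright in their own pockets, the off-cuts and blue look-alikes were not moved, and the job was handed in at about 36 s.

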